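# Turn over the square plate washer on its inspection cradle

## Task

Take the flat-bladed lifter by its handle, bring the blade in under the overhanging edge of the square plate washer and, turning the wrist, flip the washer over with the blade so that it comes to lie upside down on the opposite face of the same cradle. Touch the washer with nothing but the lifter, leave the round washer on the other cradle as it is, and at the end set the lifter down on the bench, standing level on its blade and heel.

Things in the scene. Friction and masses are not known exactly. Their poses are not given: they have to be found in the camera images.
- lifter: Spatula, 0.2 kg, standing on flat blade and heel. Origin: bench level below mid-handle; +x to the blade, z up. Black handle: bar x -55..55 mm, 20 wide (y), 24 tall, centre line 55 mm up; grip its middle. Heel: x -66..-54, 30 wide, down to the bench. Thin neck drops from x 66 (handle height) to x 92 (blade). Steel blade: level, x 84..176, y -30..30, 3 mm thick, underside z = 0.
- plate_washer: Square steel washer 100 x 100 x 5 mm, 33 mm hole, about 0.34 kg. Origin: its centre; z normal to the plate, x along the cradle's valley. At the start z leans 25 deg from up; it lies on the cradle's +y face, lower edge in the valley, upper 36 mm overhanging the face's end with free space beneath (edge 92 mm out in y, 78 mm up). Turned over, z points 155 deg from up.
- cradle: Fixed wooden V cradle under the square washer. Origin: centre of underside, on the bench. Valley along its x, 35 mm above the origin; two plain faces, 90 mm long in x, rise from it at 25 deg to +y and -y, 64 mm up the slope (end 58 mm out, 62 mm high). Spans 45 mm either way in x, 61 in y. x points away from the robot within 15 deg. Washer starts on the +y face, is to end on the -y face.
- round_washer: Bystander: round steel washer, 60 mm across, 5 mm thick, 21 mm hole, on the +y face of a second cradle of the same form, left or right of the first. Origin: its centre; z normal to it. Must stay where it is.
Things that resemble listed ones, but are neither listed nor needed, are in the scene too. There is more than one size of the lifter; the job needs the larger. What is shaped like the cradle but purple is not meant.

How it is judged (in metres and radians):
On the way:
1. the washer is levered up by the lifter: the blade, rolled at least 15 degrees, presses on the washer, which it has raised to at least 35 degrees (contact force between lifter and plate_washer above 0.1 N and angle between lifter's own z axis and vertical above 0.262 rad and angle between plate_washer's own z axis and vertical above 0.61 rad), for 0.02 s.
At the end, for the whole second after the job is handed in: Square washer upside down (z axis over 143 deg from up), at rest on the cradle's -y face, centre within 25 mm of the middle along the valley and 25 to 65 mm out from it; lifter at rest on the bench, level within 11 deg, at standing height within 12 mm, clear of the washer (angle between plate_washer's own z axis and vertical above 2.5 rad and x of plate_washer in the frame of cradle between -0.025 and 0.025 m and y of plate_washer in the frame of cradle between -0.065 and -0.025 m and z of plate_washer in the frame of cradle above 0.04 m and linear speed of each of plate_washer, lifter below 0.02 m/s and height (world z) of lifter between -0.012 and 0.012 m and angle between lifter's own z axis and vertical below 0.2 rad and contact force between lifter and plate_washer below 0.1 N); the robot touches nothing.
It fails at once if the gripper or arm touches the square washer (contact force between any of the fingers, the arm and plate_washer above 0.5 N).
It fails at once if the round washer is moved more than 15 mm (distance of round_washer from where it was at the start of the episode above 0.015 m).
It also fails if it takes over 58 s, if anything falls off the work surface, if the arm or the gripper's body presses on something with over 40 N, if the wrist force passes 120 N, or if a joint passes its speed limit or range.

## Robot

A 6-joint arm with a two-finger parallel gripper is mounted at the origin on the work surface. World frame = base frame: x ahead of the robot, y to its left, z up, the work surface at z = 0. Lengths are in mm, angles in rad, forces in N, time in s.
With the tool pointing down it reaches from about 325 to 925 mm from the base axis. Payload 3.1 kg.
Tool frame: the origin (TCP) lies at the very end of the fingers, on their centre line; the grasp point (between the pads) lies 19 mm behind it; z points along the fingers, y is the line along which they close (so a half turn about z gives the same grasp; the last joint's range is limited). The gripper opens to 85 mm and grips with 20 to 120 N. Pads are 22 mm wide; open, the fingers measure 114 mm over their backs; the gripper's body (76 mm by 85 mm) begins 54 mm behind the grasp point. The pads swing forward as they close: fully open they stand 13 mm farther back than shut.
Start: joints at [-1.312, 0.217, 1.613, -0, 1.311, -0.112], TCP at [226.497, -582.528, 231.3] pointing down, gripper open.
Joint ranges: [-2.75, 2.75], [-0.78, 2.1], [0.31, 2.55], [-1.13, 4.27], [0.13, 2.63], [-2.58, 2.58]. Speed limits (rad/s): [2.79, 2.79, 3.14, 3.14, 3.14, 3.14].

## Interface

Orientations are given as a 3x3 rotation matrix whose columns are the frame's x, y, z axes.
In Python, from rig import env gives the robot as it stands.
- The arm moves only by the shell command python3 -m pendant 'ROWS' [FORCE]. ROWS is JSON, a list of rows, each a list of 3 entries, a list of its own where there are three numbers: the shift along the world's x, y, z in m, then the turn, a rotation vector about the world's x, y, z in rad, then the gripper's target within -1 to 1 (fully open at 1, half-way at 0, shut at -1). In form: [[[x, y, z], [rx, ry, rz], gripper], ...]. A call has 1 to 8 rows; each row shifts and turns the commanded pose from where the row before left it; what a row does not reach is not made up. A row lasts 1/10 s, in which the tool goes at most 50 mm and 8.59 degrees, less where a joint would pass 70% of its speed; a pose out of reach is approached as far as the arm can. A call is refused whole if a number of a shift passes 0.05 or a number of a turn 0.15, either way. A call with a gripper value outside its range is refused whole. The fingers move at their own pace and stop on an object; FORCE is the grip in N (left out, the last holds). Time passes only in rows, so rows that do not move let the fingers close. It gives the time, the measured TCP pose, the force, the opening and the grip force at its end, in the units of the state.
- env.state(): the state, without advancing time (a new reading comes with each control period).
- env.snapshot(name): name is "scene" or "top"; returns a dict with "color" (400x640x3 uint8, red, green, blue), "range_z" (400x640 float32, mm along the optical axis (not along the pixel's ray), 0 where there is no reading), "vfov" (degrees; the focal length in pixels is half the picture's height over the tangent of half this angle, whatever the lens; pixels are square), "cx", "cy" (the principal point, pixels), "k1" (the pictures are not rectified: a ray, as slopes to the right and down, at radius r is drawn at 1 + k1 r^2 times it, then the intrinsics apply), "world_from_camera" (4x4, takes a point from camera to world coordinates). Camera axes: x right, y up, looking along -z (the intrinsics and any distortion apply to the point x, -y, -z); pixel columns grow to the right and rows downward; lengths in mm; the calibration is good to about 2 mm. A picture is of the moment at which its call begins.
- env.hand_in(): hands the job in; it is judged then, once.
Trained networks look in a picture, given as the dict that the camera call returned (one of the last four; its "shot" number tells which), for a name from the list of things; names that differ only in an ending like _2 or _b are one class to them, and where a whole thing is asked for, a point or a joint stands for the part that bears it (a point fixed in the world has none). Each returns a list of dicts, best first, with "score" (0 to 1); they miss things now and then, are a little off and sometimes report something else, mostly with a low value. They report only what shows in the picture. A call takes as long as a camera call. They do not tell look-alikes from the thing itself.
- env.look_for(picture, thing): "box" ([centre column, centre row, width, height] in pixels, round what is visible of it).
- env.cut_out(picture, thing): "region" (400x640 bool, what is visible of it) and "box" ([centre column, centre row, width, height] in pixels, round what is visible of it).
- env.tip_of(picture, thing): "point" ([column, row] in pixels: a listed point, or the origin of a listed thing).
The state is a dict: "time_s": time; "joints": joint angles; "qd": joint speeds; "effort": joint torques, N m; "tcp_pos": TCP position; "ee_rot": TCP orientation; "ft_force": force on the tool from outside, world axes, zero at the start; "ft_torque": the same for the moment, N m; "width": finger opening in mm; "grip_force": force on a finger pad.
Only numpy, scipy, OpenCV 4.12 (cv2) and the standard library are available. Lean on these libraries where they do the work, as an engineer would, in place of code of your own. Each camera call takes 0.05 s, during which the arm holds its last target. There are 200 camera calls.

## Working session

There is one attempt and no reset: what is moved stays moved. The work goes in short steps, Python scripts to look and compute and a shell command to move; the robot and the scene stay as the last step left them, time stands still between calls to the robot, and variables do not carry over. Pictures are saved under pics/ and viewed, at most 10 in all, crops included, and the job is handed in when it is done.

```bash
mkdir -p pics; ls; cat > h.py <<'E'
import numpy as np, cv2
from rig import env
def K(s):
    f=200/np.tan(np.radians(s["vfov"])/2); return np.array([[f,0,s["cx"]],[0,f,s["cy"]],[0,0,1.]]),np.array([s["k1"],0,0,0,0])
def cloud(s):
    k,d=K(s); v,u=np.mgrid[0:400,0:640]
    p=cv2.undistortPoints(np.stack([u,v],-1).reshape(-1,1,2).astype(np.float64),k,d).reshape(400,640,2)
    z=s["range_z"].astype(float); c=np.stack([p[...,0]*z,-p[...,1]*z,-z],-1)
    T=s["world_from_camera"]; w=c@T[:3,:3].T+T[:3,3]; w[z==0]=np.nan; return w
E
python3 - <<'E'
from h import *
import pickle
for n in ["top","scene"]:
    s=env.snapshot(n); cv2.imwrite(f"pics/{n}0.png",s["color"][...,::-1]); w=cloud(s)
    pickle.dump(s,open(f"{n}0.pkl","wb"))
    for t in ["lifter","plate_washer","cradle","round_washer"]:
        for r in env.cut_out(s,t): 
            q=w[r["region"]]; print(n,t,round(r["score"],2),np.round(r["box"]),np.round(np.nanmedian(q,0)),np.nanmin(q,0).round(),np.nanmax(q,0).round())
print(env.state()["time_s"])
E
```

```text
pics
top lifter 0.63 [462. 214.  46. 103.] [ 540. -376.    6.] [ 384. -413.   -5.] [ 626. -333.   72.]
top lifter 0.63 [436. 320.  43.  93.] [ 306. -310.    5.] [ 184. -346.   -2.] [ 365. -270.   56.]
top plate_washer 0.6 [341. 169.  42.  43.] [ 579. -108.   61.] [ 526. -159.   -3.] [656. -61.  85.]
top cradle 0.78 [432. 112.  56.  55.] [ 727. -313.   47.] [ 688. -373.   -3.] [ 812. -251.   66.]
top cradle 0.72 [363. 172.  54.  58.] [ 578. -181.   49.] [ 533. -215.   -2.] [651. -99.  67.]
top round_washer 0.97 [171. 152.  25.  30.] [609. 265.  51.] [581. 238.  36.] [641. 290.  64.]
scene lifter 0.72 [265. 317. 112.  68.] [ 551. -377.    5.] [ 365. -407.   -3.] [ 632. -329.   72.]
scene lifter 0.58 [189. 246.  83.  36.] [ 298. -311.    5.] [ 148. -349.   -5.] [ 369. -267.   56.]
scene plate_washer 0.87 [354. 224.  61.  57.] [ 583. -110.   61.] [ 516. -159.   -1.] [634. -10.  87.]
scene cradle 0.84 [340. 247.  52.  56.] [ 587. -191.   47.] [ 525. -217.   -2.] [634. -56.  68.]
scene cradle 0.62 [378. 338.  73.  74.] [ 740. -312.   49.] [ 686. -374.   -1.] [ 786. -223.   66.]
scene round_washer 0.75 [427. 122.  26.  23.] [612. 262.  50.] [584. 236.  33.] [639. 292.  66.]
scene round_washer 0.56 [342. 250.  52.  58.] [ 588. -192.   48.] [ 539. -217.   -2.] [634. -95.  68.]
0.5
```

View pics/top0.png

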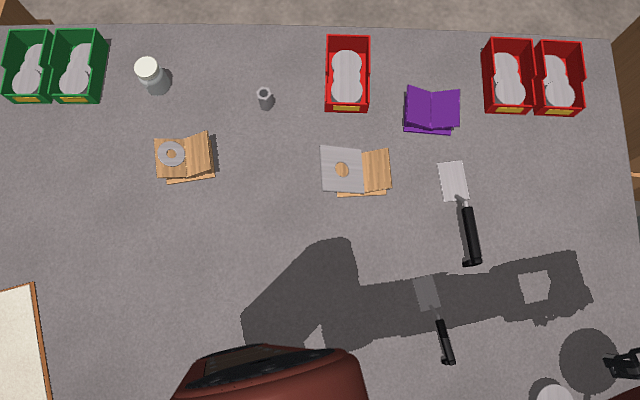

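View pics/scene0.png

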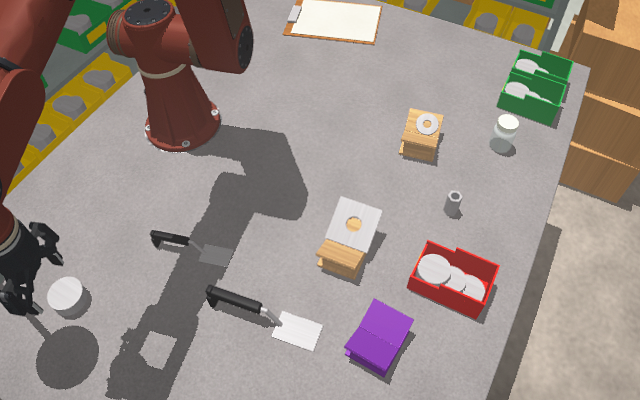

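The top view shows the plate washer at px (341,169) on its cradle (363,172), the larger lifter at (462,214), the smaller one at (436,320), and the round washer at (171,152). The scene view agrees with this. Next I'll measure the lifter, washer and cradle poses.

```bash
python3 - <<'E'
from h import *
import pickle
from scipy.optimize import least_squares
s=pickle.load(open("top0.pkl","rb")); s2=pickle.load(open("scene0.pkl","rb"))
P=[];C=[]
for t in (s,s2):
    w=cloud(t).reshape(-1,3); c=t["color"].reshape(-1,3).astype(float); ok=~np.isnan(w[:,0]); P.append(w[ok]);C.append(c[ok])
def ang(v): a=np.degrees(np.arctan2(v[1],v[0])); return (a+90)%180-90
for i,(p,c) in enumerate(zip(P,C)):
    print("cam",i)
    m=(p[:,0]>370)&(p[:,0]<640)&(p[:,1]>-425)&(p[:,1]<-320)
    h=p[m&(p[:,2]>55)&(c.mean(1)<80)]; b=p[m&(c.mean(1)>165)&(p[:,2]<15)]
    for n,q in (("handle",h),("blade",b)):
        r=cv2.minAreaRect(q[:,:2].astype(np.float32)); print(n,len(q),np.round(r[0]),np.round(r[1]),r[2],q[:,2].mean().round(1))
    m=(p[:,0]>500)&(p[:,0]<670)&(p[:,1]>-240)&(p[:,1]<-20)&(p[:,2]>33)
    wood=c[:,0]-c[:,2]>40
    q=p[m&~wood]; cv=p[m&wood&(p[:,1]<-150)]
    for n,g in (("washer",q),("face",cv)):
        r=cv2.minAreaRect(g[:,:2].astype(np.float32)); print(n,len(g),np.round(r[0]),np.round(r[1]),r[2])
        A=np.c_[g[:,:2],np.ones(len(g))]; co=np.linalg.lstsq(A,g[:,2],rcond=None)[0]
        print("  slope",np.degrees(np.arctan(np.hypot(*co[:2]))).round(1),"upslope dir",np.degrees(np.arctan2(co[1],co[0])).round(1),"mean",g.mean(0).round(1),g[:,2].min().round(),g[:,2].max().round())
E
```

```text
cam 0
handle 597 [ 445. -384.] [120.  21.] 8.42066478729248 65.9
blade 943 [ 579. -365.] [93. 60.] 8.07861328125 3.4
washer 1773 [ 583. -139.] [102. 151.] 4.791208744049072
  slope 23.3 upslope dir 95.7 mean [ 579.  -109.8   61.6] 33.0 85.0
face 1118 [ 585. -186.] [92. 57.] 4.587766647338867
  slope 25.1 upslope dir -85.1 mean [ 583.6 -185.8   49.8] 33.0 67.0
cam 1
handle 459 [ 449. -385.] [120.  20.] 7.977795600891113 65.6
blade 4212 [ 506. -373.] [268. 105.] 0.004280640743672848 1.5
washer 1887 [ 584. -137.] [101. 149.] 5.159433364868164
  slope 24.4 upslope dir 95.7 mean [ 582.4 -111.1   61.6] 35.0 87.0
face 835 [ 587. -184.] [90. 60.] 4.389389514923096
  slope 22.5 upslope dir -86.3 mean [ 588.1 -187.    51.3] 33.0 68.0
```

```bash
python3 - <<'E'
from h import *
from scipy.spatial.transform import Rotation as R
s=env.state(); r=np.array(s["ee_rot"]); print(r.round(3),s["tcp_pos"],s["width"])
for k in (90,-90):
    y=np.radians(8.1+k); Y=np.array([np.cos(y),np.sin(y),0]); Z=np.array([0,0,-1.]); t=np.c_[np.cross(Y,Z),Y,Z]
    print(k,R.from_matrix(t@r.T).as_rotvec().round(3))
print(np.array([451,-383.5])-np.array(s["tcp_pos"])[:2])
E
```

```text
[[ 0.932  0.362 -0.   ]
 [ 0.362 -0.932  0.   ]
 [-0.    -0.    -1.   ]] [ 226.49962738 -582.52246858  231.27752549] 85.5880284855139
90 [ 0.    -0.     2.912]
-90 [-0.    -0.    -0.229]
[224.50037262 199.02246858]
```

```bash
python3 -m pendant '[[[0.045,0.04,0],[0,0,-0.046],1],[[0.045,0.04,0],[0,0,-0.046],1],[[0.045,0.04,0],[0,0,-0.046],1],[[0.045,0.04,0],[0,0,-0.046],1],[[0.0445,0.039,0],[0,0,-0.045],1],[[0,0,-0.04],[0,0,0],1],[[0,0,-0.04],[0,0,0],1],[[0,0,0],[0,0,0],1]]' 100
```

```text
time_s: 1.3
tcp_pos: [410.8, -411.9, 144.8]
ee_rot: [[0.99, 0.143, -0.008], [0.143, -0.99, 0.01], [-0.007, -0.012, -1.0]]
ft_force: [-1.6, 1.0, -1.2]
width: 85.2
grip_force: 0.0
```

```bash
python3 - <<'E'
from h import *
s=env.snapshot("scene"); cv2.imwrite("pics/s1.png",cv2.resize(s["color"][150:,100:420,::-1],(800,625))[:600])
E
```

```text
(no output)
```

View pics/s1.png

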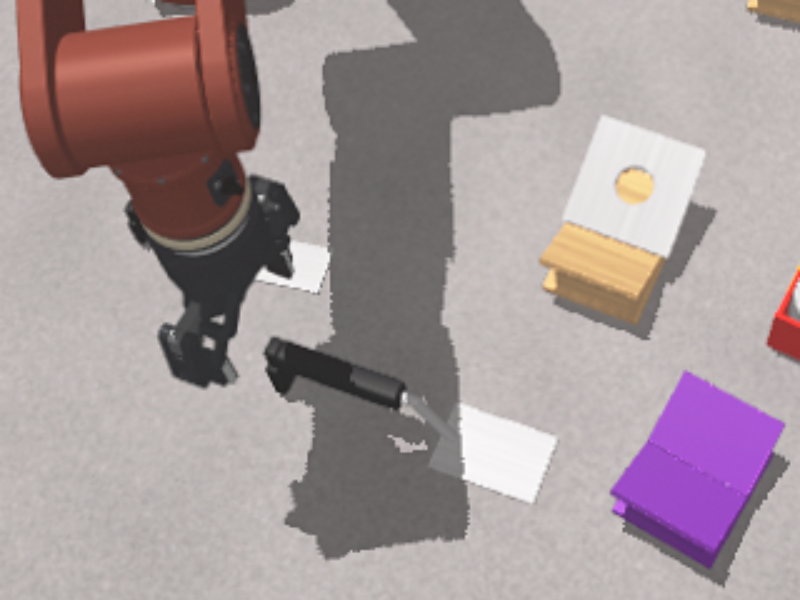

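The gripper is above and just behind the larger lifter (handle at px 340,370), with the fingers astride its line. I'll correct x and y, then go down.

```bash
python3 -m pendant '[[[0.020,0.014,0],[0,0,0],1],[[0.020,0.0145,0],[0,0,0],1],[[0,0,-0.035],[0,0,0],1],[[0,0,-0.035],[0,0,0],1],[[0,0,0],[0,0,0],1]]'
```

```text
time_s: 1.85
tcp_pos: [451.5, -386.5, 78.8]
ee_rot: [[0.99, 0.141, -0.005], [0.141, -0.99, 0.005], [-0.004, -0.006, -1.0]]
ft_force: [0.6, 0.6, -0.3]
width: 85.2
grip_force: 0.0
```

```bash
python3 -m pendant '[[[0,0.002,-0.025],[0,0,0],1],[[0,0,-0.015],[0,0,0],1],[[0,0,0],[0,0,0],-1],[[0,0,0],[0,0,0],-1],[[0,0,0],[0,0,0],-1],[[0,0,0],[0,0,0],-1],[[0,0,0],[0,0,0],-1],[[0,0,0],[0,0,0],-1]]' 100
```

```text
time_s: 2.65
tcp_pos: [454.5, -387.2, 42.9]
ee_rot: [[0.99, 0.141, 0.002], [0.141, -0.99, -0.002], [0.001, 0.002, -1.0]]
ft_force: [-0.0, 0.5, 4.8]
width: 18.0
grip_force: 98.7
```

```bash
python3 -m pendant '[[[0,0,0.03],[0,0,0],-1],[[0,0,0.045],[0,0,0],-1],[[0,0,0.045],[0,0,0],-1],[[0,0,0.030],[0,0,0],-1],[[-0.01,0.04,0],[0,0,0],-1],[[-0.01,0.045,0],[0,0,0],-1],[[-0.01,0.045,0],[0,0,0],-1],[[0,0.02,0],[0,0,0],-1]]'
```

```text
time_s: 3.45
tcp_pos: [420.8, -231.9, 189.4]
ee_rot: [[0.99, 0.143, -0.004], [0.143, -0.99, 0.004], [-0.004, -0.005, -1.0]]
ft_force: [-0.6, -0.7, -2.4]
width: 18.0
grip_force: 98.3
```

```bash
python3 -m pendant '[[[0,0.045,0],[0,0,-0.02],-1],[[0,0.045,0],[0,0,-0.02],-1],[[0,0.045,0],[0,0,-0.014],-1],[[0,0.045,0],[0,0,0],-1],[[0,0.035,0],[0,0,0],-1],[[0,0,0],[0,0,0],-1],[[0,0,0],[0,0,0],-1],[[0,0,0],[0,0,0],-1]]'; python3 - <<'E'
from h import *
import pickle
s=env.snapshot("scene"); cv2.imwrite("pics/s2.png",s["color"][...,::-1]); pickle.dump(s,open("s2.pkl","wb"))
s=env.snapshot("top"); pickle.dump(s,open("t2.pkl","wb"));cv2.imwrite("pics/t2.png",s["color"][...,::-1])
E
```

```text
time_s: 4.25
tcp_pos: [423.3, -21.8, 191.0]
ee_rot: [[0.996, 0.087, -0.001], [0.087, -0.996, -0.0], [-0.001, 0.0, -1.0]]
ft_force: [-0.4, -1.3, -2.0]
width: 18.3
grip_force: 98.5
```

View pics/s2.png

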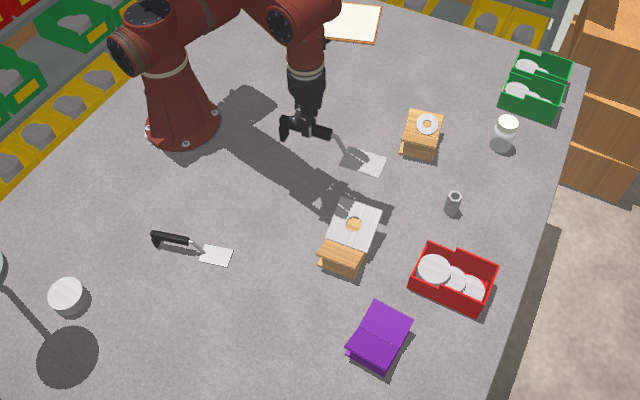

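The lifter is firmly held, with its blade at px (372,163) up beside the washer (354,230). Next I'll measure the blade relative to the tool.

```bash
python3 - <<'E'
from h import *
import pickle
st=env.state(); T=np.array(st["tcp_pos"]); Rm=np.array(st["ee_rot"])
for f in ("s2","t2"):
    s=pickle.load(open(f+".pkl","rb")); p=cloud(s).reshape(-1,3); c=s["color"].reshape(-1,3).astype(int)
    m=(p[:,0]>500)&(p[:,0]<630)&(p[:,1]>-70)&(p[:,1]<50)&(p[:,2]>115)&(p[:,2]<165)
    q=(p[m]-T)@Rm; r=cv2.minAreaRect(q[:,:2].astype(np.float32))
    A=np.c_[q[:,:2],np.ones(len(q))]; co=np.linalg.lstsq(A,q[:,2],rcond=None)[0]
    print(f,m.sum(),"center",np.round(r[0],1),np.round(r[1]),round(r[2],1),"plane",co.round(3),"zworld",p[m][:,2].mean().round(1), "z@130",co@[130,0,1])
E
```

```text
s2 922 center [129.2  -1.7] [94. 64.] 0.9 plane [ 1.3000e-02 -2.0000e-03  3.8351e+01] zworld 151.1 z@130 40.034775060563106
t2 94 center [166.8   5.4] [15. 43.] 3.1 plane [ 0.06   0.034 29.667] zworld 151.0 z@130 37.45813011407573
```

```bash
python3 -m pendant '[[[0,0,0],[0.1395,0.0122,0],-1],[[0,0,0],[0.1395,0.0122,0],-1],[[0,0,0],[0.1395,0.0122,0],-1],[[0,0,0],[0.1395,0.0122,0],-1],[[0,0,0],[0.1395,0.0122,0],-1],[[0,0,0],[0.1395,0.0122,0],-1],[[0,0,0],[0.1395,0.0122,0],-1],[[0,0,0],[0,0,0],-1]]'; python3 -c "
from h import *
print(np.round(env.state()['joints'],2))"
```

```text
time_s: 5.15
tcp_pos: [422.8, -23.7, 187.6]
ee_rot: [[0.997, 0.04, -0.072], [0.082, -0.553, 0.829], [-0.006, -0.832, -0.555]]
ft_force: [-0.2, 0.2, -2.4]
width: 18.0
grip_force: 98.9
[-0.69  0.23  1.97  0.64  1.71  0.63]
```

```bash
cat > plan.py <<'E'
from h import *
from scipy.spatial.transform import Rotation as R
O=np.array([583.5,-156,0]); yaw=np.radians(5); u=np.array([np.cos(yaw),np.sin(yaw),0]); v=np.array([-u[1],u[0],0])
def tcp(Ey,Ez,phi,cx=-148):
    f=np.radians(phi); return O+cx*u+(Ey+30*np.cos(f)-40*np.sin(f))*v+np.array([0,0,Ez+30*np.sin(f)+40*np.cos(f)])
def rot(phi): 
    f=np.radians(phi); Z=np.array([0,0,1.]); zl=np.cos(f)*Z-np.sin(f)*v; yl=np.cos(f)*v+np.sin(f)*Z
    return np.c_[u,-yl,-zl]
def arc(th,rho=78): 
    t=np.radians(th); return rho*np.cos(t),35+rho*np.sin(t),18+(th-25)*57/80
def deltas(W,p=None,r=None):
    if p is None: s=env.state(); p=np.array(s["tcp_pos"]); r=np.array(s["ee_rot"])
    for w in W:
        t=tcp(*w); q=rot(w[2]); print(np.round(w,1),"d",((t-p)/1000).round(4),"turn",R.from_matrix(q@r.T).as_rotvec().round(3)); p,r=t,q
E
python3 - <<'E'
from plan import *
deltas([(110,100,18),(110,58,18),(70.7,58,18)]+[arc(t) for t in range(23,108,6)])
E
```

```text
[110 100  18] d [ 0.0023 -0.0195 -0.0403] turn [-0.666 -0.062  0.007]
[110  58  18] d [ 0.     0.    -0.042] turn [0. 0. 0.]
[70.7 58.  18. ] d [ 0.0034 -0.0392  0.    ] turn [0. 0. 0.]
[71.8 65.5 16.6] d [-0.0002  0.0023  0.0071] turn [-0.025 -0.002 -0.   ]
[68.2 72.8 20.8] d [ 0.0006 -0.0071  0.0085] turn [0.074 0.007 0.   ]
[63.9 79.7 25.1] d [ 0.0007 -0.0079  0.0078] turn [ 0.074  0.007 -0.   ]
[58.9 86.2 29.4] d [ 0.0008 -0.0087  0.0071] turn [0.074 0.007 0.   ]
[53.2 92.  33.7] d [ 0.0008 -0.0093  0.0062] turn [ 0.074  0.007 -0.   ]
[46.9 97.3 38. ] d [ 0.0009 -0.0099  0.0053] turn [ 0.074  0.007 -0.   ]
[ 40.2 101.9  42.2] d [ 0.0009 -0.0105  0.0044] turn [0.074 0.007 0.   ]
[ 33.  105.7  46.5] d [ 0.001  -0.0109  0.0033] turn [0.074 0.007 0.   ]
[ 25.4 108.8  50.8] d [ 0.001  -0.0112  0.0023] turn [0.074 0.007 0.   ]
[ 17.5 111.   55. ] d [ 0.001  -0.0114  0.0012] turn [0.074 0.007 0.   ]
[  9.5 112.4  59.3] d [ 0.001  -0.0115  0.0001] turn [0.074 0.007 0.   ]
[  1.4 113.   63.6] d [ 0.001  -0.0115 -0.001 ] turn [0.074 0.007 0.   ]
[ -6.8 112.7  67.9] d [ 0.001  -0.0114 -0.0021] turn [ 0.074  0.007 -0.   ]
[-14.9 111.6  72.2] d [ 0.001  -0.0112 -0.0032] turn [ 0.074  0.007 -0.   ]
[-22.8 109.6  76.4] d [ 0.0009 -0.0108 -0.0042] turn [0.074 0.007 0.   ]
```

Roll back and go to the pre-insert pose.

```bash
python3 -m pendant '[[[0.001,-0.01,0],[-0.133,-0.0124,0.001],-1],[[0.001,-0.01,0],[-0.133,-0.0124,0.001],-1],[[0,0,-0.01],[-0.133,-0.0124,0.001],-1],[[0,0,-0.01],[-0.133,-0.0124,0.002],-1],[[0,0,-0.02],[-0.134,-0.0124,0.002],-1],[[0,0,-0.021],[0,0,0],-1],[[0,0,-0.021],[0,0,0],-1],[[0,0,0],[0,0,0],-1]]'; python3 - <<'E'
from plan import *
deltas([(110,58,18)])
s=env.snapshot("scene"); cv2.imwrite("pics/s3.png",cv2.resize(s["color"][80:300,220:460,::-1],None,fx=2.7,fy=2.7))
E
```

```text
time_s: 5.95
tcp_pos: [423.5, -40.2, 108.2]
ee_rot: [[0.995, 0.091, -0.03], [0.096, -0.948, 0.305], [-0.001, -0.306, -0.952]]
ft_force: [-0.4, -0.1, -2.4]
width: 18.4
grip_force: 98.8
[110  58  18] d [ 0.0015 -0.0031 -0.0029] turn [ 0.003 -0.001 -0.009]
```

View pics/s3.png

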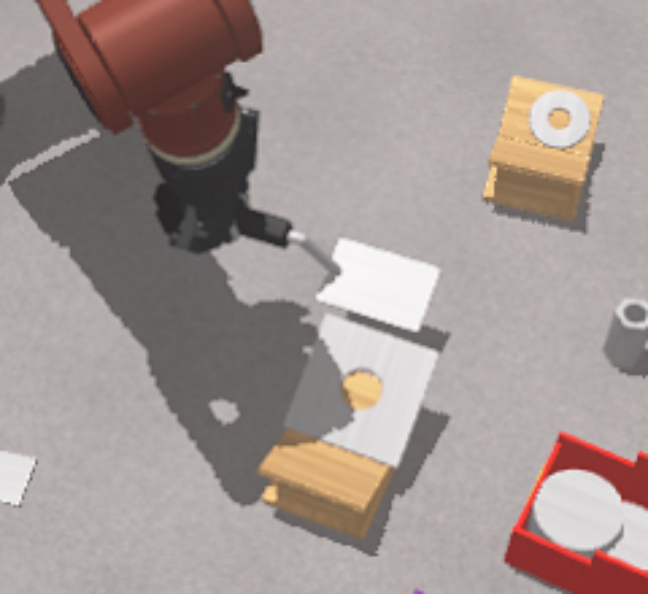

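The blade (px 380,280) lies outboard of the washer's raised edge and parallel to it, with the neck clear of the washer's near end. I'll insert it now.

```bash
python3 -m pendant '[[[0.0015,-0.003,-0.003],[0,0,-0.009],-1],[[0,0,0],[0,0,0],-1],[[0.001,-0.013,0],[0,0,0],-1],[[0.001,-0.013,0],[0,0,0],-1],[[0.001,-0.013,0],[0,0,0],-1],[[0,0,0],[0,0,0],-1],[[0,0,0],[0,0,0],-1]]'; python3 - <<'E'
from plan import *
deltas([(70.7,58,18),arc(23)])
E
```

```text
time_s: 6.7
tcp_pos: [430.2, -83.9, 106.3]
ee_rot: [[0.996, 0.081, -0.025], [0.085, -0.948, 0.306], [0.002, -0.307, -0.952]]
ft_force: [0.6, 0.1, -1.9]
width: 18.0
grip_force: 98.9
[70.7 58.  18. ] d [-0.0017  0.0015 -0.001 ] turn [0.002 0.002 0.002]
[71.8 65.5 16.6] d [-0.0002  0.0023  0.0071] turn [-0.025 -0.002 -0.   ]
```

No contact yet. Next I'll lift along the arc.

```bash
python3 -m pendant '[[[-0.001,0.003,0.006],[0,0,0],-1],[[0.0006,-0.004,0.008],[0.05,0.005,0],-1],[[0.0007,-0.008,0.008],[0.074,0.007,0],-1],[[0.0008,-0.0087,0.007],[0.074,0.007,0],-1],[[0.0008,-0.0093,0.006],[0.074,0.007,0],-1],[[0,0,0],[0,0,0],-1],[[0,0,0],[0,0,0],-1]]'; python3 - <<'E'
from plan import *
deltas([arc(47),arc(53)])
import pickle
s=env.snapshot("scene"); pickle.dump(s,open("s4.pkl","wb")); cv2.imwrite("pics/s4.png",cv2.resize(s["color"][80:300,220:460,::-1],None,fx=2.7,fy=2.7))
E
```

```text
time_s: 7.4
tcp_pos: [431.6, -109.6, 140.9]
ee_rot: [[0.996, 0.071, -0.049], [0.086, -0.831, 0.549], [-0.002, -0.552, -0.834]]
ft_force: [0.2, 0.6, -3.9]
width: 18.2
grip_force: 98.7
[53.2 92.  33.7] d [-0.0004 -0.0035  0.0011] turn [ 0.004 -0.002  0.001]
[46.9 97.3 38. ] d [ 0.0009 -0.0099  0.0053] turn [ 0.074  0.007 -0.   ]
```

View pics/s4.png

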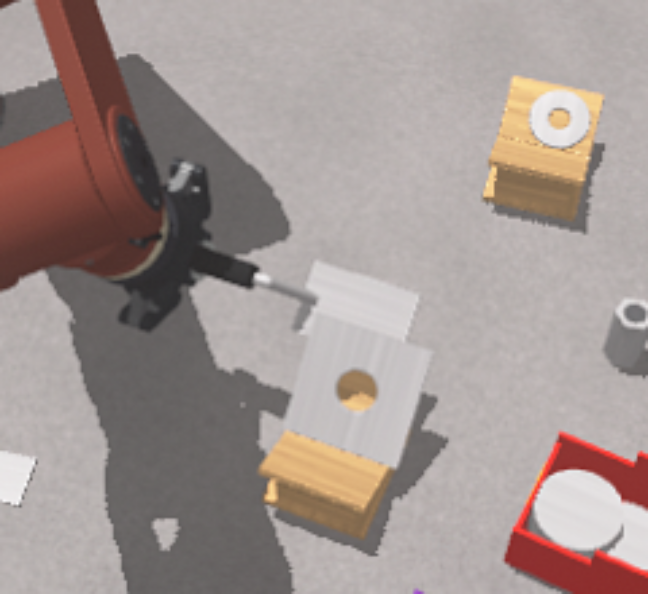

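The washer (hole at px 356,390) is up on the blade and its lower edge is still in the valley. Continuing along the arc.

```bash
python3 -m pendant '[[[0.0005,-0.009,0.0055],[0.076,0.005,0],-1],[[0.0009,-0.011,0.0047],[0.074,0.007,0],-1],[[0.001,-0.011,0.0035],[0.074,0.007,0],-1],[[0.001,-0.0115,0.0023],[0.074,0.007,0],-1],[[0.001,-0.0115,0.0012],[0.074,0.007,0],-1],[[0,0,0],[0,0,0],-1],[[0,0,0],[0,0,0],-1]]'; python3 - <<'E'
from plan import *
deltas([arc(77),arc(83)])
import pickle
s=env.snapshot("scene"); pickle.dump(s,open("s5.pkl","wb")); cv2.imwrite("pics/s5.png",cv2.resize(s["color"][80:300,220:460,::-1],None,fx=2.7,fy=2.7))
E
```

```text
time_s: 8.15
tcp_pos: [436.4, -163.3, 158.3]
ee_rot: [[0.996, 0.048, -0.072], [0.087, -0.574, 0.814], [-0.002, -0.817, -0.576]]
ft_force: [0.6, 2.1, -2.2]
width: 18.6
grip_force: 98.8
[ 17.5 111.   55. ] d [-0.0005 -0.0036  0.0002] turn [ 0.004 -0.002  0.   ]
[  9.5 112.4  59.3] d [ 0.001  -0.0115  0.0001] turn [0.074 0.007 0.   ]
```

View pics/s5.png

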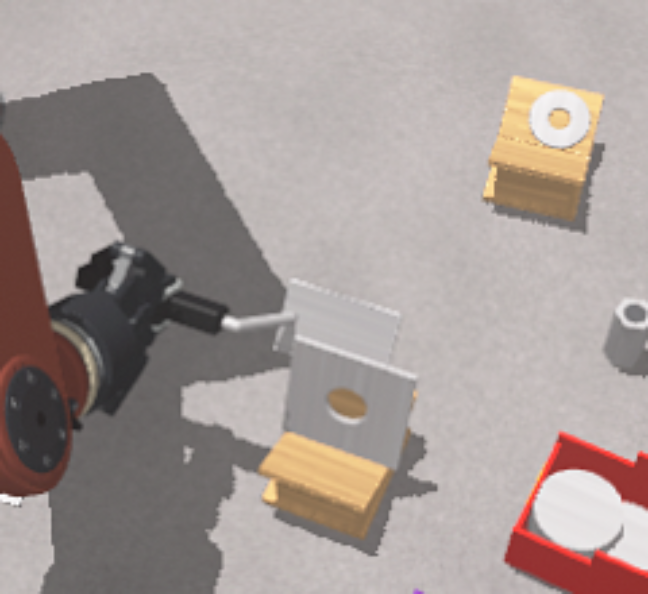

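The washer stands at about 75°, resting on the blade with its lower edge still in the valley. I'll go on past vertical.

```bash
python3 -m pendant '[[[0.0005,-0.0075,0.0003],[0.037,0.003,0],-1],[[0.0005,-0.0065,0.0001],[0.037,0.004,0],-1],[[0.0005,-0.006,0],[0.037,0.003,0],-1],[[0.0005,-0.006,-0.0005],[0.037,0.004,0],-1],[[0.0005,-0.006,-0.0005],[0.037,0.004,0],-1],[[0,0,0],[0,0,0],-1],[[0,0,0],[0,0,0],-1]]'; python3 - <<'E'
from plan import *
deltas([arc(92),arc(95)])
s=env.snapshot("scene"); w=cloud(s)
for r in env.cut_out(s,"plate_washer")[:2]:
    q=(w[r["region"]]-O)@np.c_[u,v,[0,0,1]]; print(r["score"],np.nanpercentile(q,[5,50,95],axis=0).round())
E
```

```text
time_s: 8.9
tcp_pos: [439.1, -195.5, 158.4]
ee_rot: [[0.996, 0.034, -0.081], [0.088, -0.414, 0.906], [-0.003, -0.91, -0.416]]
ft_force: [1.6, 0.3, -2.4]
width: 17.9
grip_force: 99.0
[ -2.7 113.   65.7] d [-0.0007 -0.0002 -0.0017] turn [ 0.005 -0.002 -0.   ]
[ -6.8 112.7  67.9] d [ 0.0005 -0.0057 -0.0012] turn [ 0.037  0.003 -0.   ]
0.66 [[-42. -84.  43.]
 [  4. -46.  68.]
 [ 49.  -0.  87.]]
```

```bash
python3 -m pendant '[[[0,0.01,0.03],[0,0,0],-1],[[-0.002,0.04,0.01],[0,0,0],-1],[[-0.002,0.04,0],[-0.13,-0.0114,0],-1],[[-0.002,0.04,0],[-0.13,-0.0114,0],-1],[[-0.002,0.04,0],[-0.13,-0.0114,0],-1],[[0,0.01,0],[-0.13,-0.0114,0],-1],[[0,0,0],[-0.13,-0.0114,0],-1],[[0,0,0],[-0.13,-0.0114,0],-1]]'; python3 - <<'E'
from plan import *
s=env.state(); r=np.array(s["ee_rot"]); print(R.from_matrix(rot(0)@r.T).as_rotvec().round(3))
s=env.snapshot("scene"); cv2.imwrite("pics/s6.png",cv2.resize(s["color"][80:300,220:460,::-1],None,fx=2.7,fy=2.7)); w=cloud(s)
q=(w-O)@np.c_[u,v,[0,0,1]]; c=s["color"].astype(int)
m=(abs(q[...,0])<70)&(q[...,1]<3)&(q[...,1]>-110)&(q[...,2]>37)&(q[...,2]<110)&(c[...,0]-c[...,2]<40)
g=q[m]; co=np.linalg.lstsq(np.c_[g[:,:2],np.ones(len(g))],g[:,2],rcond=None)[0]; print(len(g),np.degrees(np.arctan(co[:2])).round(1),g.min(0).round(),g.max(0).round(),g.mean(0).round())
E
```

```text
time_s: 9.8
tcp_pos: [430.3, -15.2, 199.1]
ee_rot: [[0.996, 0.081, -0.03], [0.086, -0.934, 0.347], [0.0, -0.348, -0.938]]
ft_force: [0.4, -0.1, -2.5]
width: 18.3
grip_force: 98.9
[-0.354 -0.03   0.001]
1350 [ -0.2 -21.7] [-48. -88.  42.] [53.  3. 84.] [  3. -45.  64.]
```

View pics/s6.png

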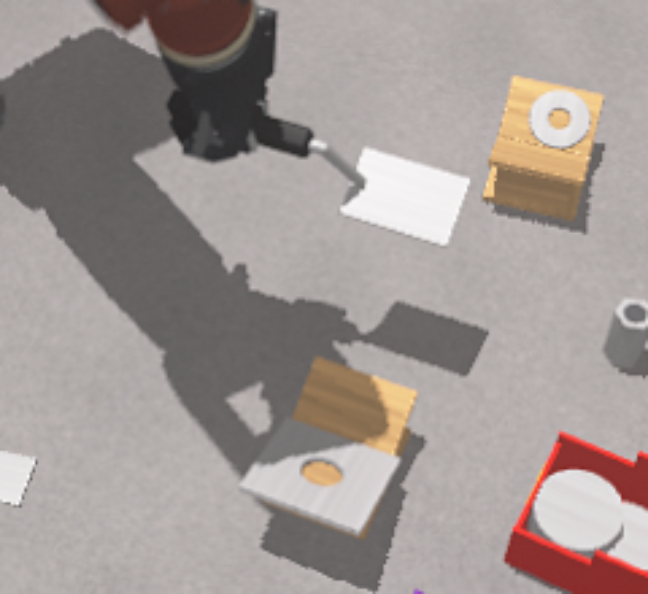

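The washer (hole at px 322,472) now lies turned over on the -y face, and the +y face is bare. Next I'll level the lifter and lower it.

```bash
python3 -m pendant '[[[0,0,-0.03],[-0.118,-0.01,0],-1],[[0,0,-0.035],[-0.118,-0.01,0],-1],[[0,0,-0.035],[-0.118,-0.01,0],-1],[[0,0,-0.025],[0,0,0],-1],[[0,0,-0.015],[0,0,0],-1],[[0,0,0],[0,0,0],-1],[[0,0,0],[0,0,0],-1]]'
```

```text
time_s: 10.55
tcp_pos: [430.4, -16.0, 58.0]
ee_rot: [[0.996, 0.084, -0.004], [0.084, -0.996, 0.007], [-0.003, -0.007, -1.0]]
ft_force: [0.0, -0.4, -1.8]
width: 18.2
grip_force: 98.9
```

```bash
python3 -m pendant '[[[0,0,-0.008],[0,0,0],-1],[[0,0,-0.004],[0,0,0],-1],[[0,0,-0.002],[0,0,0],-1],[[0,0,0],[0,0,0],-1],[[0,0,0],[0,0,0],-1]]'
```

```text
time_s: 11.05
tcp_pos: [431.0, -16.3, 44.1]
ee_rot: [[0.996, 0.084, -0.002], [0.084, -0.996, 0.006], [-0.002, -0.006, -1.0]]
ft_force: [0.0, -0.4, -2.0]
width: 18.2
grip_force: 98.9
```

Not touching down yet; I'll go a bit lower.

```bash
python3 -m pendant '[[[0,0,-0.001],[0,0,0],-1],[[0,0,-0.001],[0,0,0],-1],[[0,0,-0.001],[0,0,0],-1],[[0,0,0],[0,0,0],-1]]'
```

```text
time_s: 11.45
tcp_pos: [431.3, -16.2, 42.9]
ee_rot: [[0.996, 0.084, -0.003], [0.084, -0.996, 0.006], [-0.003, -0.006, -1.0]]
ft_force: [-6.4, 1.6, 14.7]
width: 18.1
grip_force: 101.3
```

The lifter is on the bench. Release and back off.

```bash
python3 -m pendant '[[[0,0,0.001],[0,0,0],-1],[[0,0,0],[0,0,0],0.2],[[0,0,0],[0,0,0],1],[[0,0,0],[0,0,0],1],[[0,0,0],[0,0,0],1],[[0,0,0.02],[0,0,0],1],[[0,0,0.04],[0,0,0],1],[[0,0,0.04],[0,0,0],1]]'; python3 -m pendant '[[[0,0,0.04],[0,0,0],1],[[-0.03,0,0.03],[0,0,0],1],[[0,0,0],[0,0,0],1],[[0,0,0],[0,0,0],1],[[0,0,0],[0,0,0],1]]'; python3 - <<'E'
from h import *
s=env.snapshot("scene"); cv2.imwrite("pics/s7.png",cv2.resize(s["color"][80:300,220:460,::-1],None,fx=2.7,fy=2.7))
p=cloud(s); m=(p[...,0]>510)&(p[...,0]<610)&(abs(p[...,1])<45)&(s["color"].mean(-1)>180); print(np.nanmedian(p[m],0))
E
```

```text
time_s: 12.25
tcp_pos: [429.7, -16.0, 142.0]
ee_rot: [[0.996, 0.084, -0.005], [0.084, -0.996, 0.006], [-0.005, -0.007, -1.0]]
ft_force: [0.9, 0.4, 0.2]
width: 85.5
grip_force: 0.0
time_s: 12.75
tcp_pos: [400.2, -16.0, 210.3]
ee_rot: [[0.996, 0.084, -0.005], [0.084, -0.996, 0.006], [-0.004, -0.006, -1.0]]
ft_force: [-0.4, 0.1, 0.3]
width: 85.3
grip_force: 0.0
[583.37303068  11.4495772    4.30744551]
```

View pics/s7.png

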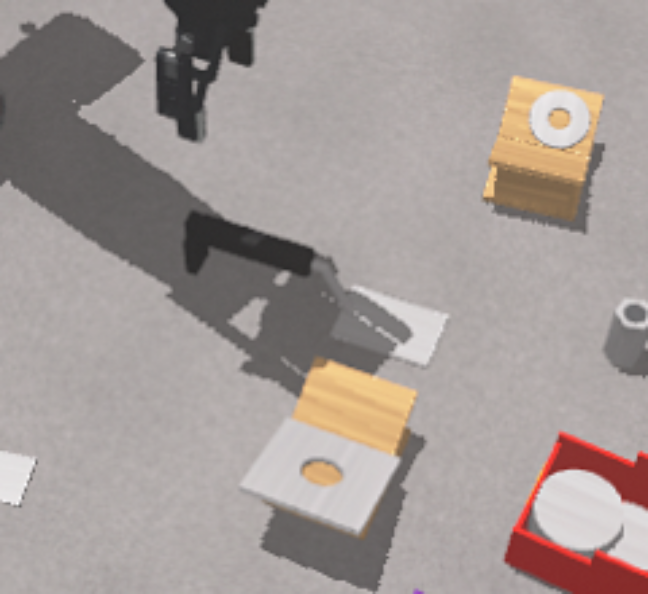

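The lifter stands level at px (250,245) to (400,325), the washer is flipped at (322,472), and the round washer hasn't moved. I'm handing in.

```bash
python3 -c "
from rig import env
print(env.hand_in())"
```

```text
the job is handed in; nothing more can be done
None
```

The square washer is flipped upside down onto the cradle's -y face, the lifter stands level on the bench clear of it, and the round washer was not disturbed; the job is handed in at about 13 s, with no verdict reported back.

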